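# Shake three sealed parts cases and present the one that rattles to the reader

## Robot

A 6-joint arm with a two-finger parallel gripper is mounted at the origin on a cart in front of the work surface, level with it; the furniture and walls round the work are solid. World frame = base frame: x ahead of the robot, y to its left, z up, the work surface at z = 0. Lengths are in m, angles in rad, forces in N, time in s.
With the tool pointing down it reaches from about 0.225 to 0.875 m from the base axis. Payload 3.4 kg.
Tool frame: the origin (TCP) lies at the very end of the fingers, on their centre line; the grasp point (between the pads) lies 19 mm behind it; z points along the fingers, y is the line along which they close (so a half turn about z gives the same grasp; the last joint's range is limited). The gripper opens to 85 mm and grips with 20 to 120 N. Pads are 22 mm wide; open, the fingers measure 114 mm over their backs; the gripper's body (76 mm by 85 mm) begins 54 mm behind the grasp point. The pads swing forward as they close: fully open they stand 13 mm farther back than shut.
Start: joints at [-1.42, 0.276, 1.505, -0, 1.361, -0.121], TCP at [0.154, -0.554, 0.231] pointing down, gripper open.
Joint ranges: [-2.89, 2.89], [-0.75, 2.08], [0.22, 2.7], [-1.18, 4.32], [0.11, 2.71], [-2.7, 2.7]. Speed limits (rad/s): [2.57, 2.57, 3.14, 3.14, 3.14, 3.14].

## Interface

Orientations are given as a unit quaternion [w, x, y, z].
In Python, from rig import get_state, optics, sign_off gives the robot as it stands.
- The arm moves only by the tool send_rows, never from a script. Its argument "increments" is a list of rows, each an object with "gripper": the gripper's target within -1 to 1 (shut at 1, half-way at 0, fully open at -1); "linear": the shift along the world's x, y, z in m, a list of three; "delta_rot": the turn, a rotation vector about the world's x, y, z in rad, a list of three. In form: [{"gripper": gripper, "linear": [dx, dy, dz], "delta_rot": [rx, ry, rz]}, ...]. A call has 1 to 8 rows; each row is the pose to reach, as a shift and turn from the pose commanded when the call began; what a row does not reach only later rows make up. A row lasts 1/10 s, in which the tool goes at most 50 mm and 8.59 degrees, less where a joint would pass 70% of its speed; a pose out of reach is approached as far as the arm can. A call with a gripper value outside its range is refused whole. The fingers move at their own pace and stop on an object; "newtons" is the grip in N (left out, the last holds). Time passes only in rows, so rows that repeat a pose let the fingers close. It gives the time, the measured TCP pose, the force, the opening and the grip force at its end, in the units of the state.
- get_state(): the state, without advancing time (a new reading comes with each control period).
- optics.get_image(name): name is "scene" or "top" or "wrist"; returns a dict with "pixels" (420x560x3 uint8, blue, green, red), "K" (3x3 intrinsics, pixels), "rvec" (rotation vector, rad) and "tvec" (3), from world to camera coordinates, as OpenCV has them; the wrist camera has in their place "T_tool_cam" (4x4, takes a point from camera to tool coordinates, whose origin is the TCP and whose axes are the flange's). Camera axes: x right, y down, z forward; pixel columns grow to the right and rows downward; lengths in m; the calibration is good to about 2 mm. The wrist camera is an equidistant fisheye: a pixel r from the principal point sees the ray r / f radians off the axis. A picture is of the moment at which its call begins: read the wrist's pose just before it. There is no depth.
- sign_off(): hands the job in; it is judged then, once.
The state is a dict: "clock": time; "qpos": joint angles; "qd": joint speeds; "effort": joint torques, N m; "position": TCP position; "ee_rot": TCP orientation; "contact_force": force on the tool from outside, world axes, zero at the start; "moment": the same for the moment, N m; "width": finger opening in m; "gripper_force": force on a finger pad.
Only numpy, scipy, OpenCV 4.12 (cv2) and the standard library are available. Lean on these libraries where they do the work, as an engineer would, in place of code of your own. Each camera call takes 0.05 s, during which the arm holds its last target. There are 200 camera calls.

## Task

One of the three sealed grey-and-orange cases has a steel ball rolling loose inside. Pick them up one at a time and rock or shake each end to end a few times until you find it, setting a case that stays quiet back down flat about where it stood. The job finishes while holding the rattling case in the gripper, still and level, centred over the window of the bench reader and roughly 8 cm above it; do not put it down or let go, and leave the bottle, the vial and the pen alone.

Things in the scene. Friction and masses are not known exactly. Their poses are not given: they have to be found in the camera images.
- case_1: sealed parts case: grey plastic box with orange lid, 120 mm long (its x axis), 54 mm wide (y), 48 mm high, smooth parallel long sides, a steel draw latch at each short end (stands out 3 mm); origin at the centre of its underside; about 0.28 kg, of which 0.13 kg is the 32 mm steel ball inside. All three cases are identical outside and in weight, bar some 20 g either way
- case_2: sealed parts case, the same outside as case_1. In two of the three cases the ball sits packed in a holder at the centre (under 1 mm of play); in one, any of the three, it rolls free on the flat inside floor along 82 mm of the length: tilt the case end to end and the ball runs to the low end and knocks there
- case_3: sealed parts case, the same outside as case_1. When the loose ball runs from one end to the other, the moment about the case's y axis changes by about 0.1 N m; it does not change so in a quiet case
- reader_window (a point): centre of the glass window on top of the bench code reader (white box, black top, 100 x 120 mm, fixed), 34 mm above the worktop; it looks straight up. Mind the solid wall-like pier to its right: y -0.18 to -0.01 m, x 0.305 m (0.275 at heights 0.60 to 0.75) and beyond, 1.57 m high; hood fronts stand at x 0.305 from 0.93 m up; all work is left of the pier; pass it tucked in
- bottle: clear glass bottle with black cap, 59 mm diameter, 116 mm high, standing loose; origin at the centre of its underside; leave it alone
- vial: small clear vial with metal cap, 22 mm diameter, 78 mm high, standing loose; origin at the centre of its underside; leave it alone
- pen: marker pen, 136 mm long (y axis), 13 mm thick, lying loose; origin under its middle; leave it alone
Mind the look-alikes: they are no part of the job. What is shaped like the case_1 but red is not meant.

How it is judged:
By the outcome, as a careful person would: the job done as asked, in the order asked, and still so for the second after the job is handed in, while the arm keeps its last pose, push and grip.
It also fails if it takes over 70 s, if anything falls off the work surface, if the arm or the gripper's body presses on something with over 40 N, if the wrist force passes 120 N, or if a joint passes its speed limit or range.

## Working session

There is one attempt and no reset: what is moved stays moved. The work goes in short steps, Python scripts to look and compute and a tool call to move; the robot and the scene stay as the last step left them, time stands still between calls to the robot, and variables do not carry over. Pictures are saved under pics/ and viewed, at most 10 in all, crops included, and the job is handed in when it is done.

Besides the shell and the picture viewer there is one more tool, called after ">>>" as name(argument=value, ...), one argument or row to a line, values as JSON. send_rows: Moves the arm, as the interface text tells. Its arguments: {"type":"object","properties":{"increments":{"type":"array"},"newtons":{"type":"number"}},"required":["increments"]}

```bash
mkdir -p pics
cat > h.py <<'E'
import numpy as np, cv2
from rig import get_state, optics, sign_off
def cast(im,uv,z):
    R=cv2.Rodrigues(np.array(im["rvec"],float))[0]; t=np.array(im["tvec"],float).ravel()
    d=R.T@np.linalg.inv(np.array(im["K"]))@np.array([uv[0],uv[1],1.]); c=-R.T@t
    return c+d*(z-c[2])/d[2]
E
python3 - <<'E'
from h import *
s=get_state();print(s)
for n in("scene","top"):
    im=optics.get_image(n);cv2.imwrite(f"pics/{n}0.png",im["pixels"]);np.save(f"{n}.npy",im,allow_pickle=True)
    R=cv2.Rodrigues(np.array(im["rvec"],float))[0];print(n,im["K"],-R.T@np.array(im["tvec"]).ravel(),R)
E
```

```text
{'clock': 0.0, 'qpos': array([-1.42000230e+00,  2.76631125e-01,  1.50612208e+00,  6.18666804e-06,
        1.36066958e+00, -1.20995451e-01]), 'qd': array([-0.00025629, -0.00057973, -0.00072639,  0.0010787 ,  0.00074259,
       -0.00145287]), 'effort': array([ 3.55071519e-03, -4.16766322e+01, -2.45805520e+01,  2.79427140e-04,
        1.11280294e-02, -6.83318618e-06]), 'position': array([ 0.15428453, -0.55338668,  0.23042349]), 'ee_rot': array([-9.15009293e-04,  9.90780184e-01,  1.35476158e-01, -1.06089588e-05]), 'contact_force': array([ 0.70290195, -1.28036197,  0.31055787]), 'moment': array([ 0.00661708, -0.03293193, -0.04485156]), 'gripper_force': 0.0, 'width': 0.0850003791093395}
scene [[398.95404763   0.         284.73508682]
 [  0.         398.95404763 202.11994783]
 [  0.           0.           1.        ]] [-0.23558584  0.69071196  0.62523856] [[-5.92005524e-01 -8.05933492e-01 -8.15504440e-04]
 [-4.05495697e-01  2.98734589e-01 -8.63904442e-01]
 [ 6.96493144e-01 -5.11105519e-01 -5.03655090e-01]]
top [[387.61380197   0.         279.0348554 ]
 [  0.         387.61380197 213.80384868]
 [  0.           0.           1.        ]] [0.48078016 0.11945584 1.1054752 ] [[ 1.43102201e-02 -9.99897580e-01  2.18977132e-04]
 [-9.97549953e-01 -1.42916192e-02 -6.84824148e-02]
 [ 6.84785303e-02  7.61557802e-04 -9.97652300e-01]]
```

View pics/top0.png

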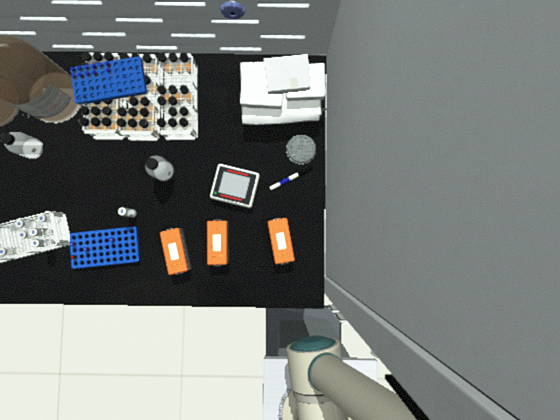

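View pics/scene0.png

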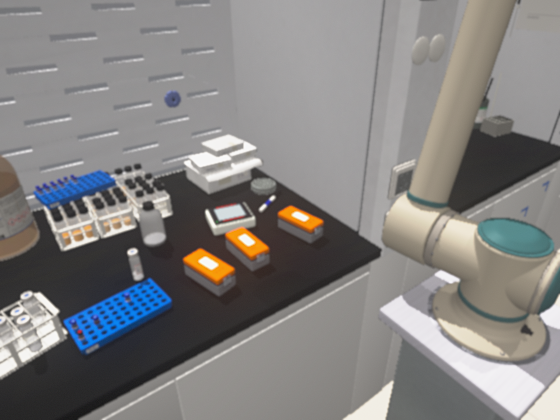

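The top view shows three orange lids at about (175,251), (217,243) and (281,241), and the reader at (235,186). The bottle is at (159,168), the vial at (127,212), the pen at (284,181), and the pier starts right of column 327. The scene view agrees.

Run:
```python
from h import *
im=np.load("top.npy",allow_pickle=True).item()
hsv=cv2.cvtColor(im["pixels"],cv2.COLOR_BGR2HSV)
m=cv2.inRange(hsv,(5,150,120),(22,255,255))
m=cv2.morphologyEx(m,cv2.MORPH_CLOSE,np.ones((9,9)))
for c in cv2.findContours(m,0,2)[0]:
    if cv2.contourArea(c)<300: continue
    b=cv2.boxPoints(cv2.minAreaRect(c))
    P=np.array([cast(im,p,.048) for p in b])[:,:2]
    e=[P[1]-P[0],P[2]-P[1]]; e.sort(key=np.linalg.norm); L=e[1]
    print("case",P.mean(0).round(4),[round(np.linalg.norm(k),3) for k in e],"yaw",np.degrees(np.arctan2(L[1],L[0])).round(1))
# reader: grey window inside
sub=im["pixels"][155:215,200:270]; g=cv2.cvtColor(sub,cv2.COLOR_BGR2GRAY)
m=cv2.inRange(g,90,255)
for c in cv2.findContours(m,cv2.RETR_CCOMP,2)[0]:
    if cv2.contourArea(c)<200: continue
    r=cv2.minAreaRect(c);b=cv2.boxPoints(r)+[200,155]
    P=np.array([cast(im,p,.034) for p in b])[:,:2]
    e=[P[1]-P[0],P[2]-P[1]]
    print("rd",P.mean(0).round(4),[round(np.linalg.norm(k),3) for k in e],[np.degrees(np.arctan2(k[1],k[0])).round(1) for k in e])
print(cast(im,(159,168),.06),cast(im,(127,212),.05))
cv2.imwrite("pics/rd.png",cv2.resize(im["pixels"][150:280,150:310],(800,650))[:600])
```

```text
case [0.4484 0.4059] [np.float64(0.056), np.float64(0.12)] yaw -166.1
case [0.4743 0.2893] [np.float64(0.052), np.float64(0.119)] yaw -178.6
case [0.4809 0.1149] [np.float64(0.055), np.float64(0.12)] yaw -169.0
rd [0.6329 0.2462] [np.float64(0.102), np.float64(0.122)] [np.float64(-12.5), np.float64(-103.3)]
rd [0.6331 0.2468] [np.float64(0.09), np.float64(0.109)] [np.float64(-12.5), np.float64(-103.3)]
[0.67297304 0.44916336 0.06      ] [0.55221744 0.53535268 0.05      ]
```

View pics/rd.png

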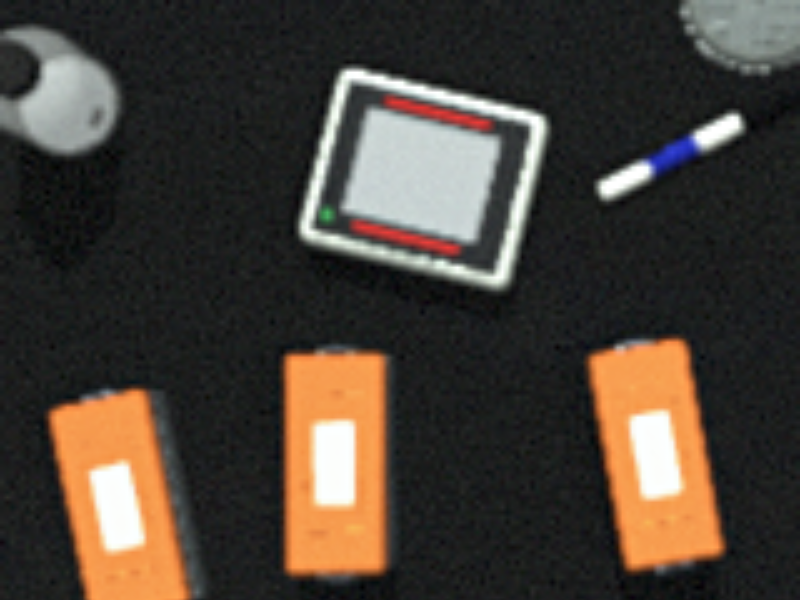

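>>> send_rows(
  increments=[
    {"gripper": -1,"linear": [-0.01,0.045,0.01],"delta_rot": [0,0,0]},
    {"gripper": -1,"linear": [-0.02,0.09,0.02],"delta_rot": [0,0,0]},
    {"gripper": -1,"linear": [-0.03,0.135,0.02],"delta_rot": [0,0,0]},
    {"gripper": -1,"linear": [-0.04,0.18,0.02],"delta_rot": [0,0,0]},
    {"gripper": -1,"linear": [-0.05,0.225,0.02],"delta_rot": [0,0,0]},
    {"gripper": -1,"linear": [-0.06,0.27,0.02],"delta_rot": [0,0,0]},
    {"gripper": -1,"linear": [-0.07,0.3,0.02],"delta_rot": [0,0,0]},
    {"gripper": -1,"linear": [-0.07,0.31,0.02],"delta_rot": [0,0,0]},
  ],
)

```text
clock: 0.9
position: [0.0838, -0.2404, 0.2508]
ee_rot: [-0.001, 0.991, 0.135, -0.0]
contact_force: [-0.2, 0.5, -0.3]
width: 0.0853
gripper_force: 0.0
```

The crop shows the reader's pale window centred at about (421,175), which is (234,185) in the full image. It sits at the reader's own centre, (0.633, 0.247), and the measured sizes agree with those given. Next I check the wrist camera's overhang before passing the pier.

Run:
```python
from h import *
im=optics.get_image("wrist");print(im["T_tool_cam"],im["K"]);s=get_state();print(s["qpos"],s["moment"])
```

```text
[[-1.27548971e-03 -9.52222875e-01 -3.05401327e-01  7.68750918e-02]
 [ 9.99999181e-01 -1.24773989e-03 -2.86057046e-04  3.25068810e-05]
 [-1.08671354e-04 -3.05401441e-01  9.52223686e-01 -1.42067600e-01]
 [ 0.00000000e+00  0.00000000e+00  0.00000000e+00  1.00000000e+00]] [[325.1922621    0.         276.2146584 ]
 [  0.         325.1922621  213.03486893]
 [  0.           0.           1.        ]]
[-1.51021907e+00 -2.55743937e-01  1.99583655e+00  2.60006135e-04
  1.40206297e+00 -2.10565580e-01] [ 6.88948639e-02  4.36628321e-02 -3.16207197e-05]
```

>>> send_rows(
  increments=[
    {"gripper": 0,"linear": [0.01,0.02,0],"delta_rot": [0,0,-0.04]},
    {"gripper": 0.5,"linear": [0.035,0.04,0],"delta_rot": [0,0,-0.08]},
    {"gripper": 0.5,"linear": [0.06,0.06,0],"delta_rot": [0,0,-0.12]},
    {"gripper": 0.5,"linear": [0.085,0.085,0],"delta_rot": [0,0,-0.16]},
    {"gripper": 0.5,"linear": [0.105,0.11,0],"delta_rot": [0,0,-0.2]},
  ],
)

```text
clock: 1.45
position: [0.1915, -0.1342, 0.2517]
ee_rot: [0.001, 0.999, 0.035, 0.001]
contact_force: [1.5, -0.2, 0.2]
width: 0.0212
gripper_force: 0.0
```

The wrist camera sits 77 mm out along tool +x, so I back off and turn the tool so the camera points sideways before passing.

>>> send_rows(
  increments=[
    {"gripper": 0.5,"linear": [-0.02,-0.02,0],"delta_rot": [0,0,0.14]},
    {"gripper": 0.5,"linear": [-0.03,-0.03,0],"delta_rot": [0,0,0.28]},
    {"gripper": 0.5,"linear": [-0.03,-0.03,0],"delta_rot": [0,0,0.42]},
    {"gripper": 0.5,"linear": [-0.02,-0.02,0],"delta_rot": [0,0,0.56]},
    {"gripper": 0.5,"linear": [-0.01,-0.01,0],"delta_rot": [0,0,0.7]},
    {"gripper": 0.5,"linear": [0,0,0],"delta_rot": [0,0,0.84]},
    {"gripper": 0.5,"linear": [0.01,0.02,0],"delta_rot": [0,0,0.98]},
    {"gripper": 0.5,"linear": [0.02,0.04,0],"delta_rot": [0,0,1.1]},
  ],
)

```text
clock: 2.25
position: [0.2111, -0.0943, 0.2515]
ee_rot: [0.0, 0.832, 0.555, 0.0]
contact_force: [-0.1, -0.5, 0.5]
width: 0.0212
gripper_force: 0.0
```

Run:
```python
from h import *
s=get_state();print(s["qpos"],s["position"],s["contact_force"])
```

```text
[-7.25625476e-01 -3.02052510e-01  2.02116122e+00  3.64782223e-04
  1.42165674e+00 -3.30925885e-01] [ 0.21111637 -0.09432901  0.25152977] [-0.08466505 -0.53568168  0.53490379]
```

>>> send_rows(
  increments=[
    {"gripper": 0.5,"linear": [0.01,0.03,0],"delta_rot": [0,0,0.14]},
    {"gripper": 0.5,"linear": [0.016,0.06,0],"delta_rot": [0,0,0.28]},
    {"gripper": 0.5,"linear": [0.018,0.095,0],"delta_rot": [0,0,0.4]},
    {"gripper": 0.2,"linear": [0.018,0.13,0],"delta_rot": [0,0,0.4]},
    {"gripper": -0.5,"linear": [0.014,0.165,0],"delta_rot": [0,0,0.4]},
    {"gripper": -1,"linear": [0.01,0.2,0],"delta_rot": [0,0,0.4]},
    {"gripper": -1,"linear": [0.015,0.24,0],"delta_rot": [0,0,0.4]},
    {"gripper": -1,"linear": [0.03,0.27,0],"delta_rot": [0,0,0.4]},
  ],
)

```text
clock: 3.05
position: [0.2395, 0.1791, 0.2515]
ee_rot: [-0.0, 0.706, 0.709, 0.001]
contact_force: [0.9, -0.7, 0.3]
width: 0.0851
gripper_force: 0.0
```

Run:
```python
from h import *
s=get_state();print(s["qpos"],s["position"],s["contact_force"])
```

```text
[ 4.07145199e-01 -1.77446466e-01  1.94273532e+00  7.16959630e-04
  1.37494662e+00  4.02535061e-01] [0.23947223 0.17912761 0.25146601] [ 0.92067041 -0.6993843   0.25004358]
```

>>> send_rows(
  increments=[
    {"gripper": -1,"linear": [0.02,0.02,0],"delta_rot": [0,0,-0.145]},
    {"gripper": -1,"linear": [0.05,0.04,0],"delta_rot": [0,0,-0.29]},
    {"gripper": -1,"linear": [0.09,0.06,0],"delta_rot": [0,0,-0.435]},
    {"gripper": -1,"linear": [0.13,0.08,0],"delta_rot": [0,0,-0.58]},
    {"gripper": -1,"linear": [0.17,0.1,-0.01],"delta_rot": [0,0,-0.725]},
    {"gripper": -1,"linear": [0.205,0.11,-0.02],"delta_rot": [0,0,-0.87]},
    {"gripper": -1,"linear": [0.225,0.11,-0.04],"delta_rot": [0,0,-1.015]},
    {"gripper": -1,"linear": [0.235,0.11,-0.06],"delta_rot": [0,0,-1.16]},
  ],
)

```text
clock: 3.85
position: [0.4782, 0.2876, 0.1893]
ee_rot: [-0.0, 0.98, 0.201, 0.001]
contact_force: [-1.0, -0.5, -1.1]
width: 0.0853
gripper_force: 0.0
```

>>> send_rows(
  increments=[
    {"gripper": -1,"linear": [0,0,0],"delta_rot": [0,0,-0.145]},
    {"gripper": -1,"linear": [0,0,0],"delta_rot": [0,0,-0.29]},
    {"gripper": -1,"linear": [0,0,-0.03],"delta_rot": [0,0,-0.389]},
    {"gripper": -1,"linear": [0,0,-0.05],"delta_rot": [0,0,-0.389]},
    {"gripper": -1,"linear": [0,0,-0.06],"delta_rot": [0,0,-0.389]},
    {"gripper": -1,"linear": [0,0,-0.06],"delta_rot": [0,0,-0.389]},
  ],
)

```text
clock: 4.45
position: [0.4742, 0.2863, 0.1292]
ee_rot: [0.001, 1.0, 0.012, -0.002]
contact_force: [-0.6, -0.8, 0.1]
width: 0.0852
gripper_force: 0.0
```

```bash
cat >> h.py <<'E'
def wcast(uv,z,im=None,s=None):
    T=np.array(im["T_tool_cam"]);K=np.array(im["K"]);v=np.array([uv[0]-K[0,2],uv[1]-K[1,2]]);r=np.linalg.norm(v);a=r/K[0,0]
    d=np.array([*(v/max(r,1e-9)*np.sin(a)),np.cos(a)])
    from scipy.spatial.transform import Rotation as Ro
    R=Ro.from_quat(np.roll(s["ee_rot"],-1)).as_matrix()
    c=R@T[:3,3]+s["position"];d=R@T[:3,:3]@d
    return c+d*(z-c[2])/d[2]
def wcases(name=None):
    s=get_state();im=optics.get_image("wrist")
    if name:cv2.imwrite(name,im["pixels"])
    m=cv2.inRange(cv2.cvtColor(im["pixels"],cv2.COLOR_BGR2HSV),(5,150,120),(22,255,255))
    m=cv2.morphologyEx(m,cv2.MORPH_CLOSE,np.ones((15,15)))
    for c in cv2.findContours(m,0,1)[0]:
        if cv2.contourArea(c)<600: continue
        P=np.array([wcast(p[0],.048,im,s)[:2] for p in c],np.float32)
        (x,y),wh,a=cv2.minAreaRect(P)
        print("wcase",round(x,4),round(y,4),np.round(wh,3),round(a,1),"px",c.reshape(-1,2).mean(0))
    print(s["clock"],s["position"],s["ee_rot"],s["qpos"].round(2))
E
python3 -c "
from h import *
wcases('pics/w1.png')"
```

```text
wcase 0.4482 0.4045 [0.118 0.058] 13.7 px [124.38109756 234.17987805]
wcase 0.4796 0.1197 [0.12  0.058] 11.3 px [473.26330532 210.39215686]
wcase 0.4723 0.2904 [0.119 0.053] 1.8 px [270.07192575 214.02784223]
4.45 [0.47418587 0.28626007 0.12920101] [ 6.65020285e-04  9.99932145e-01  1.15174913e-02 -1.61580024e-03] [0.42 0.32 1.71 0.   1.12 1.97]
```

View pics/w1.png

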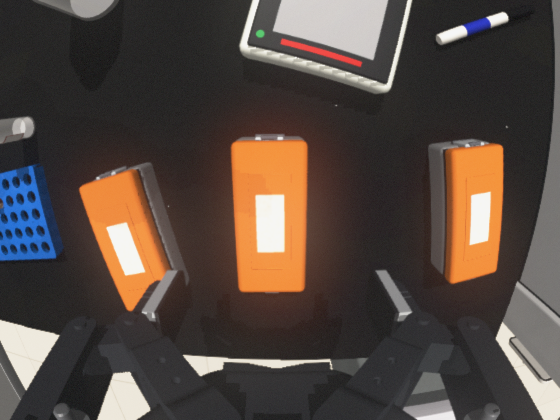

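The wrist view puts the middle case at (270,214) between the open fingers, at (0.473, 0.290), matching the top view. The neighbouring cases are clear. Descending and gripping.

>>> send_rows(
  increments=[
    {"gripper": -1,"linear": [0,0.004,-0.03],"delta_rot": [0,0,0]},
    {"gripper": -1,"linear": [0,0.004,-0.06],"delta_rot": [0,0,0]},
    {"gripper": -1,"linear": [0,0.004,-0.09],"delta_rot": [0,0,0]},
    {"gripper": -1,"linear": [0,0.004,-0.117],"delta_rot": [0,0,0]},
    {"gripper": -1,"linear": [0,0.004,-0.117],"delta_rot": [0,0,0]},
    {"gripper": 1,"linear": [0,0.004,-0.117],"delta_rot": [0,0,0]},
    {"gripper": 1,"linear": [0,0.004,-0.117],"delta_rot": [0,0,0]},
    {"gripper": 1,"linear": [0,0.004,-0.117],"delta_rot": [0,0,0]},
  ],
  newtons=70,
)

```text
clock: 5.3
position: [0.4763, 0.291, 0.0167]
ee_rot: [-0.001, 1.0, 0.012, 0.002]
contact_force: [-0.0, 0.4, 6.0]
width: 0.0531
gripper_force: 74.6
```

>>> send_rows(
  increments=[
    {"gripper": 1,"linear": [0,0,0],"delta_rot": [0,0,0]},
    {"gripper": 1,"linear": [0,0,0],"delta_rot": [0,0,0]},
    {"gripper": 1,"linear": [0,0,0.02],"delta_rot": [0,0,0]},
    {"gripper": 1,"linear": [0,0,0.05],"delta_rot": [0,0,0]},
    {"gripper": 1,"linear": [0,0,0.09],"delta_rot": [0,0,0]},
    {"gripper": 1,"linear": [0,0,0.13],"delta_rot": [0,0,0]},
    {"gripper": 1,"linear": [0,0,0.15],"delta_rot": [0,0,0]},
    {"gripper": 1,"linear": [0,0,0.15],"delta_rot": [0,0,0]},
  ],
)

```text
clock: 6.1
position: [0.4764, 0.2911, 0.1683]
ee_rot: [-0.002, 1.0, 0.011, 0.004]
contact_force: [1.2, 0.3, -2.9]
width: 0.0527
gripper_force: 74.6
```

```bash
cat >> h.py <<'E'
def mom(n=6):
    from scipy.spatial.transform import Rotation as Ro
    M=[];F=[];t=[]
    for i in range(n):
        s=get_state();R=Ro.from_quat(np.roll(s["ee_rot"],-1)).as_matrix()
        M.append(R.T@s["moment"]);F.append(s["contact_force"]);t.append(s["clock"])
        optics.get_image("top")
    print("t",t[0],"tilt",np.degrees(np.arcsin(R[2,0])).round(1),"Mtool",np.mean(M,0).round(3),"sd",np.std(M,0).round(3),"F",np.mean(F,0).round(2),"w",s["width"],s["gripper_force"],s["position"])
E
python3 -c "
from h import *
mom(4)"
```

```text
t 6.1 tilt -0.1 Mtool [ 0.022  0.006 -0.01 ] sd [0.023 0.043 0.015] F [ 0.2   0.08 -3.21] w 0.05289353774047139 74.61090445518494 [0.47310684 0.28952256 0.16300554]
```

>>> send_rows(
  increments=[
    {"gripper": 1,"linear": [0,0,0.03],"delta_rot": [0,0.13,0]},
    {"gripper": 1,"linear": [0,0,0.03],"delta_rot": [0,0.26,0]},
    {"gripper": 1,"linear": [0,0,0.03],"delta_rot": [0,0.36,0]},
    {"gripper": 1,"linear": [0,0,0.03],"delta_rot": [0,0.36,0]},
    {"gripper": 1,"linear": [0,0,0.03],"delta_rot": [0,0.36,0]},
    {"gripper": 1,"linear": [0,0,0.03],"delta_rot": [0,0.26,0]},
    {"gripper": 1,"linear": [0,0,0.03],"delta_rot": [0,0.14,0]},
    {"gripper": 1,"linear": [0,0,0.03],"delta_rot": [0,0.14,0]},
  ],
)

```text
clock: 7.1
position: [0.4694, 0.2901, 0.1958]
ee_rot: [-0.001, 0.997, 0.013, -0.07]
contact_force: [-0.9, -0.3, -2.1]
width: 0.0526
gripper_force: 74.8
```

```bash
python3 -c "
from h import *
mom(8)"
```

```text
t 7.1 tilt -8.1 Mtool [-0.008  0.139 -0.005] sd [0.037 0.023 0.021] F [ 0.15 -0.25 -2.2 ] w 0.05289103449065237 74.81823205947876 [0.47515009 0.29004452 0.19383163]
```

>>> send_rows(
  increments=[
    {"gripper": 1,"linear": [0,0,0],"delta_rot": [0,-0.14,0]},
    {"gripper": 1,"linear": [0,0,0],"delta_rot": [0,-0.28,0]},
    {"gripper": 1,"linear": [0,0,0],"delta_rot": [0,-0.42,0]},
    {"gripper": 1,"linear": [0,0,0],"delta_rot": [0,-0.5,0]},
    {"gripper": 1,"linear": [0,0,0],"delta_rot": [0,-0.5,0]},
    {"gripper": 1,"linear": [0,0,0],"delta_rot": [0,-0.4,0]},
    {"gripper": 1,"linear": [0,0,0],"delta_rot": [0,-0.28,0]},
    {"gripper": 1,"linear": [0,0,0],"delta_rot": [0,-0.28,0]},
  ],
)

```text
clock: 8.3
position: [0.4799, 0.2908, 0.1952]
ee_rot: [-0.0, 0.997, 0.01, 0.071]
contact_force: [0.0, 0.9, -2.5]
width: 0.0533
gripper_force: 74.9
```

```bash
python3 -c "
from h import *
mom(8)"
```

```text
t 8.3 tilt 8.0 Mtool [-0.001 -0.123  0.001] sd [0.02  0.037 0.021] F [-0.18  0.08 -2.64] w 0.05325276235130035 74.85199928283691 [0.473267   0.28993446 0.1940331 ]
```

>>> send_rows(
  increments=[
    {"gripper": 1,"linear": [0,0,0],"delta_rot": [0,0.14,0]},
    {"gripper": 1,"linear": [0,0,0],"delta_rot": [0,0.28,0]},
    {"gripper": 1,"linear": [0,0,0],"delta_rot": [0,0.42,0]},
    {"gripper": 1,"linear": [0,0,0],"delta_rot": [0,0.5,0]},
    {"gripper": 1,"linear": [0,0,0],"delta_rot": [0,0.5,0]},
    {"gripper": 1,"linear": [0,0,0],"delta_rot": [0,0.4,0]},
    {"gripper": 1,"linear": [0,0,0],"delta_rot": [0,0.28,0]},
    {"gripper": 1,"linear": [0,0,0],"delta_rot": [0,0.28,0]},
  ],
)

```text
clock: 9.5
position: [0.4701, 0.2902, 0.1962]
ee_rot: [-0.001, 0.998, 0.013, -0.069]
contact_force: [-0.8, 0.5, -3.3]
width: 0.0528
gripper_force: 74.9
```

```bash
python3 -c "
from h import *
mom(8)"
```

```text
t 9.5 tilt -8.1 Mtool [-0.001  0.153 -0.009] sd [0.024 0.028 0.027] F [ 0.23  0.06 -2.88] w 0.05282507144413502 74.86834645271301 [0.47518177 0.29006379 0.19393119]
```

>>> send_rows(
  increments=[
    {"gripper": 1,"linear": [0,0,0],"delta_rot": [0,-0.04,0]},
    {"gripper": 1,"linear": [0,0,0],"delta_rot": [0,-0.08,0]},
    {"gripper": 1,"linear": [0,0,0],"delta_rot": [0,-0.11,0]},
    {"gripper": 1,"linear": [0,0,0],"delta_rot": [0,-0.11,0]},
  ],
)

```text
clock: 10.3
position: [0.4737, 0.29, 0.1941]
ee_rot: [0.0, 1.0, 0.011, -0.016]
contact_force: [0.1, -0.4, -2.9]
width: 0.0528
gripper_force: 74.9
```

```bash
python3 -c "
from h import *
mom(12)"
```

```text
t 10.3 tilt -1.7 Mtool [ 0.014  0.051 -0.004] sd [0.015 0.021 0.031] F [ 0.15 -0.12 -2.89] w 0.05320166831156168 74.87076759338379 [0.47448251 0.29004975 0.19424077]
```

>>> send_rows(
  increments=[
    {"gripper": 1,"linear": [0,0,0],"delta_rot": [0,-0.14,0]},
    {"gripper": 1,"linear": [0,0,0],"delta_rot": [0,-0.28,0]},
    {"gripper": 1,"linear": [0,0,0],"delta_rot": [0,-0.36,0]},
    {"gripper": 1,"linear": [0,0,0],"delta_rot": [0,-0.36,0]},
    {"gripper": 1,"linear": [0,0,0],"delta_rot": [0,-0.24,0]},
    {"gripper": 1,"linear": [0,0,0],"delta_rot": [0,-0.12,0]},
    {"gripper": 1,"linear": [0,0,0],"delta_rot": [0,-0.06,0]},
    {"gripper": 1,"linear": [0,0,0],"delta_rot": [0,-0.06,0]},
  ],
)

```text
clock: 11.7
position: [0.4782, 0.2903, 0.1944]
ee_rot: [-0.0, 1.0, 0.01, 0.015]
contact_force: [-0.1, 0.2, -3.1]
width: 0.053
gripper_force: 74.9
```

```bash
python3 -c "
from h import *
mom(12)"
```

```text
t 11.7 tilt 1.7 Mtool [ 0.013 -0.021 -0.004] sd [0.02  0.04  0.041] F [-0.1  -0.16 -2.69] w 0.052945800813627236 74.91641879081726 [0.47397439 0.29018614 0.19458557]
```

The moment varies in proportion to the tilt: a 0.27 N m swing at ±8° and 0.07 at ±1.7°. The step left over is about 0.02 rather than 0.1, so this case is quiet. I set it back down and take the left one next.

>>> send_rows(
  increments=[
    {"gripper": 1,"linear": [0,0,-0.04],"delta_rot": [0,0.03,0]},
    {"gripper": 1,"linear": [0,0,-0.08],"delta_rot": [0,0.03,0]},
    {"gripper": 1,"linear": [0,0,-0.12],"delta_rot": [0,0.03,0]},
    {"gripper": 1,"linear": [0,0,-0.155],"delta_rot": [0,0.03,0]},
    {"gripper": 1,"linear": [0,0,-0.17],"delta_rot": [0,0.03,0]},
    {"gripper": 1,"linear": [0,0,-0.179],"delta_rot": [0,0.03,0]},
    {"gripper": 1,"linear": [0,0,-0.179],"delta_rot": [0,0.03,0]},
    {"gripper": 1,"linear": [0,0,-0.179],"delta_rot": [0,0.03,0]},
  ],
)

```text
clock: 13.1
position: [0.4747, 0.2903, 0.0164]
ee_rot: [-0.0, 1.0, 0.011, 0.0]
contact_force: [-0.9, -1.2, 1.7]
width: 0.0531
gripper_force: 76.8
```

>>> send_rows(
  increments=[
    {"gripper": -1,"linear": [0,0,0],"delta_rot": [0,0,0]},
    {"gripper": -1,"linear": [0,0,0],"delta_rot": [0,0,0]},
    {"gripper": -1,"linear": [0,0,0],"delta_rot": [0,0,0]},
    {"gripper": -1,"linear": [0,0,0.03],"delta_rot": [0,0,0]},
    {"gripper": -1,"linear": [0,0,0.07],"delta_rot": [0,0,0]},
    {"gripper": -1,"linear": [0,0.02,0.11],"delta_rot": [0,0,0.07]},
    {"gripper": -1,"linear": [-0.015,0.065,0.12],"delta_rot": [0,0,0.14]},
    {"gripper": -1,"linear": [-0.026,0.114,0.12],"delta_rot": [0,0,0.21]},
  ],
)

```text
clock: 13.9
position: [0.45, 0.4053, 0.1388]
ee_rot: [-0.001, 0.993, 0.116, 0.003]
contact_force: [0.9, -0.3, -0.3]
width: 0.0852
gripper_force: 0.0
```

>>> send_rows(
  increments=[
    {"gripper": -1,"linear": [0,0,0],"delta_rot": [0,0,0]},
    {"gripper": -1,"linear": [0,0,0],"delta_rot": [0,0,0]},
  ],
)

```text
clock: 14.1
position: [0.4479, 0.4047, 0.1351]
ee_rot: [0.0, 0.993, 0.117, 0.0]
contact_force: [-0.0, -0.1, -0.8]
width: 0.0855
gripper_force: 0.0
```

```bash
python3 -c "
from h import *
wcases('pics/w2.png');mom(4)"
```

```text
wcase 0.471 0.1333 [0.132 0.068] 36.8 px [543.69285714 248.12857143]
wcase 0.4704 0.2933 [0.119 0.057] 1.7 px [418.13736264 214.57967033]
wcase 0.4469 0.4078 [0.119 0.053] 13.8 px [271.69267139 210.44444444]
14.1 [0.44789594 0.40468432 0.13509692] [3.25981664e-04 9.93104639e-01 1.17230840e-01 1.60718830e-05] [ 0.62  0.38  1.59 -0.    1.17  1.96]
t 14.15 tilt -0.0 Mtool [-0.006  0.005 -0.005] sd [0.02  0.022 0.026] F [-0.04  0.27  0.4 ] w 0.0852623554334069 0.0 [0.44863346 0.40256156 0.13495376]
```

View pics/w2.png

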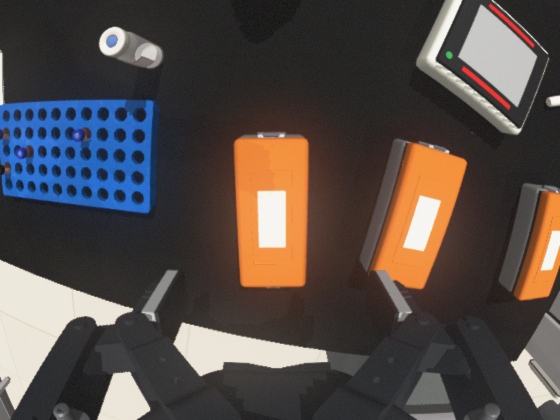

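The quiet case stands flat where it was. The left case is at (272,210), centred between the fingers at (0.447, 0.407). Next: grip, lift, rock.

>>> send_rows(
  increments=[
    {"gripper": -1,"linear": [-0.001,0.002,-0.035],"delta_rot": [0,0,0]},
    {"gripper": -1,"linear": [-0.001,0.002,-0.07],"delta_rot": [0,0,0]},
    {"gripper": -1,"linear": [-0.001,0.002,-0.105],"delta_rot": [0,0,0]},
    {"gripper": -1,"linear": [-0.001,0.002,-0.121],"delta_rot": [0,0,0]},
    {"gripper": -1,"linear": [-0.001,0.002,-0.121],"delta_rot": [0,0,0]},
    {"gripper": 1,"linear": [-0.001,0.002,-0.121],"delta_rot": [0,0,0]},
    {"gripper": 1,"linear": [-0.001,0.002,-0.121],"delta_rot": [0,0,0]},
    {"gripper": 1,"linear": [-0.001,0.002,-0.121],"delta_rot": [0,0,0]},
  ],
  newtons=70,
)

```text
clock: 15.15
position: [0.4489, 0.4069, 0.0165]
ee_rot: [-0.001, 0.993, 0.116, 0.002]
contact_force: [-0.6, 0.8, -2.1]
width: 0.0531
gripper_force: 74.8
```

>>> send_rows(
  increments=[
    {"gripper": 1,"linear": [0,0,0],"delta_rot": [0,0,0]},
    {"gripper": 1,"linear": [0,0,0],"delta_rot": [0,0,0]},
    {"gripper": 1,"linear": [0,0,0.02],"delta_rot": [0,0,0]},
    {"gripper": 1,"linear": [0,0,0.06],"delta_rot": [0,0,0]},
    {"gripper": 1,"linear": [0,0,0.11],"delta_rot": [0,0,0]},
    {"gripper": 1,"linear": [0,0,0.15],"delta_rot": [0,0,0]},
    {"gripper": 1,"linear": [0,0,0.18],"delta_rot": [0,0,0]},
    {"gripper": 1,"linear": [0,0,0.18],"delta_rot": [0,0,0]},
  ],
)

```text
clock: 15.95
position: [0.4495, 0.4074, 0.1995]
ee_rot: [-0.002, 0.993, 0.116, 0.004]
contact_force: [0.6, 1.3, -1.4]
width: 0.0531
gripper_force: 74.8
```

>>> send_rows(
  increments=[
    {"gripper": 1,"linear": [0,0,0],"delta_rot": [-0.033,0.136,0]},
    {"gripper": 1,"linear": [0,0,0],"delta_rot": [-0.062,0.255,0]},
    {"gripper": 1,"linear": [0,0,0],"delta_rot": [-0.085,0.35,0]},
    {"gripper": 1,"linear": [0,0,0],"delta_rot": [-0.085,0.35,0]},
    {"gripper": 1,"linear": [0,0,0],"delta_rot": [-0.085,0.35,0]},
    {"gripper": 1,"linear": [0,0,0],"delta_rot": [-0.06,0.25,0]},
    {"gripper": 1,"linear": [0,0,0],"delta_rot": [-0.033,0.136,0]},
    {"gripper": 1,"linear": [0,0,0],"delta_rot": [-0.033,0.136,0]},
  ],
)

```text
clock: 16.75
position: [0.4425, 0.4049, 0.1964]
ee_rot: [0.008, 0.991, 0.117, -0.069]
contact_force: [0.3, 0.4, -1.7]
width: 0.0528
gripper_force: 75.9
```

```bash
python3 -c "
from h import *
mom(8)"
```

```text
t 16.75 tilt -8.1 Mtool [ 0.003  0.071 -0.017] sd [0.023 0.033 0.031] F [-0.06  0.04 -2.44] w 0.05264297464146786 75.81776261329651 [0.4482496  0.40600313 0.19381156]
```

>>> send_rows(
  increments=[
    {"gripper": 1,"linear": [0,0,0],"delta_rot": [0.033,-0.136,0]},
    {"gripper": 1,"linear": [0,0,0],"delta_rot": [0.066,-0.272,0]},
    {"gripper": 1,"linear": [0,0,0],"delta_rot": [0.099,-0.408,0]},
    {"gripper": 1,"linear": [0,0,0],"delta_rot": [0.118,-0.486,0]},
    {"gripper": 1,"linear": [0,0,0],"delta_rot": [0.118,-0.486,0]},
    {"gripper": 1,"linear": [0,0,0],"delta_rot": [0.094,-0.389,0]},
    {"gripper": 1,"linear": [0,0,0],"delta_rot": [0.066,-0.272,0]},
    {"gripper": 1,"linear": [0,0,0],"delta_rot": [0.066,-0.272,0]},
  ],
)

```text
clock: 17.95
position: [0.4527, 0.4076, 0.1951]
ee_rot: [-0.009, 0.991, 0.114, 0.07]
contact_force: [0.6, -0.0, -2.2]
width: 0.0528
gripper_force: 76.7
```

```bash
python3 -c "
from h import *
mom(8)"
```

```text
t 17.95 tilt 8.0 Mtool [-0.028 -0.084 -0.002] sd [0.025 0.026 0.025] F [-0.26 -0.15 -2.47] w 0.05322160657604837 76.85786962509155 [0.44632533 0.40548115 0.19402404]
```

>>> send_rows(
  increments=[
    {"gripper": 1,"linear": [0,0,0],"delta_rot": [-0.033,0.136,0]},
    {"gripper": 1,"linear": [0,0,0],"delta_rot": [-0.066,0.272,0]},
    {"gripper": 1,"linear": [0,0,0],"delta_rot": [-0.099,0.408,0]},
    {"gripper": 1,"linear": [0,0,0],"delta_rot": [-0.118,0.486,0]},
    {"gripper": 1,"linear": [0,0,0],"delta_rot": [-0.118,0.486,0]},
    {"gripper": 1,"linear": [0,0,0],"delta_rot": [-0.094,0.389,0]},
    {"gripper": 1,"linear": [0,0,0],"delta_rot": [-0.066,0.272,0]},
    {"gripper": 1,"linear": [0,0,0],"delta_rot": [-0.066,0.272,0]},
  ],
)

```text
clock: 19.15
position: [0.4431, 0.4051, 0.1965]
ee_rot: [0.008, 0.991, 0.117, -0.069]
contact_force: [-1.1, -0.4, -1.9]
width: 0.0527
gripper_force: 78.1
```

```bash
python3 -c "
from h import *
mom(8)"
```

```text
t 19.15 tilt -8.0 Mtool [-0.012  0.073 -0.008] sd [0.02  0.037 0.036] F [ 0.24 -0.18 -2.52] w 0.05287545022558027 78.01681995391846 [0.44831829 0.40607685 0.19390043]
```

>>> send_rows(
  increments=[
    {"gripper": 1,"linear": [0,0,0],"delta_rot": [0.033,-0.136,0]},
    {"gripper": 1,"linear": [0,0,0],"delta_rot": [0.066,-0.272,0]},
    {"gripper": 1,"linear": [0,0,0],"delta_rot": [0.099,-0.408,0]},
    {"gripper": 1,"linear": [0,0,0],"delta_rot": [0.118,-0.486,0]},
    {"gripper": 1,"linear": [0,0,0],"delta_rot": [0.118,-0.486,0]},
    {"gripper": 1,"linear": [0,0,0],"delta_rot": [0.094,-0.389,0]},
    {"gripper": 1,"linear": [0,0,0],"delta_rot": [0.066,-0.272,0]},
    {"gripper": 1,"linear": [0,0,0],"delta_rot": [0.066,-0.272,0]},
  ],
)

```text
clock: 20.35
position: [0.4527, 0.4076, 0.1951]
ee_rot: [-0.009, 0.991, 0.114, 0.07]
contact_force: [0.9, -0.4, -1.9]
width: 0.0526
gripper_force: 78.2
```

```bash
python3 -c "
from h import *
mom(8)"
```

```text
t 20.35 tilt 8.0 Mtool [-0.003 -0.087  0.011] sd [0.02  0.032 0.032] F [ 0.14 -0.15 -2.76] w 0.052594842364308406 78.35050106048584 [0.44631845 0.40555104 0.19407924]
```

The left case repeats at a 0.16 N m swing over ±8°, which is the plain gravity lever. The middle case gave 0.27, or 0.11 more, so the middle one now looks loose and my first reading of it was wrong. I put this one down and test the middle again.

>>> send_rows(
  increments=[
    {"gripper": 1,"linear": [0,0,-0.03],"delta_rot": [-0.033,0.136,0]},
    {"gripper": 1,"linear": [0,0,-0.07],"delta_rot": [-0.033,0.136,0]},
    {"gripper": 1,"linear": [0,0,-0.115],"delta_rot": [-0.033,0.136,0]},
    {"gripper": 1,"linear": [0,0,-0.155],"delta_rot": [-0.033,0.136,0]},
    {"gripper": 1,"linear": [0,0,-0.17],"delta_rot": [-0.033,0.136,0]},
    {"gripper": 1,"linear": [0,0,-0.179],"delta_rot": [-0.033,0.136,0]},
    {"gripper": 1,"linear": [0,0,-0.179],"delta_rot": [-0.033,0.136,0]},
    {"gripper": 1,"linear": [0,0,-0.179],"delta_rot": [-0.033,0.136,0]},
  ],
)

```text
clock: 21.55
position: [0.4479, 0.4066, 0.0165]
ee_rot: [-0.001, 0.993, 0.116, 0.001]
contact_force: [-0.0, 0.3, -0.8]
width: 0.0528
gripper_force: 78.9
```

>>> send_rows(
  increments=[
    {"gripper": -1,"linear": [0,0,0],"delta_rot": [0,0,0]},
    {"gripper": -1,"linear": [0,0,0],"delta_rot": [0,0,0]},
    {"gripper": -1,"linear": [0,0,0],"delta_rot": [0,0,0]},
    {"gripper": -1,"linear": [0,0,0.03],"delta_rot": [0,0,0]},
    {"gripper": -1,"linear": [0,0,0.07],"delta_rot": [0,0,0]},
    {"gripper": -1,"linear": [0,-0.02,0.11],"delta_rot": [0,0,-0.07]},
    {"gripper": -1,"linear": [0.015,-0.065,0.12],"delta_rot": [0,0,-0.14]},
    {"gripper": -1,"linear": [0.026,-0.115,0.12],"delta_rot": [0,0,-0.21]},
  ],
)

```text
clock: 22.35
position: [0.4757, 0.2927, 0.1385]
ee_rot: [-0.001, 1.0, 0.011, 0.004]
contact_force: [1.1, -0.5, -0.1]
width: 0.0853
gripper_force: 0.0
```

>>> send_rows(
  increments=[
    {"gripper": -1,"linear": [0,0,0],"delta_rot": [0,0,0]},
    {"gripper": -1,"linear": [0,0,0],"delta_rot": [0,0,0]},
  ],
)

```text
clock: 22.55
position: [0.4735, 0.2913, 0.1357]
ee_rot: [-0.0, 1.0, 0.01, 0.0]
contact_force: [0.7, 0.8, -0.1]
width: 0.0855
gripper_force: 0.0
```

```bash
python3 -c "
from h import *
wcases('pics/w3.png')"
```

```text
wcase 0.4498 0.4036 [0.114 0.057] 13.3 px [135.18844985 230.95744681]
wcase 0.4796 0.1196 [0.12  0.058] 11.2 px [474.53868195 207.87965616]
wcase 0.471 0.2899 [0.119 0.053] 1.6 px [277.57582938 213.13981043]
22.55 [0.4735421  0.29128963 0.13568021] [-3.95983592e-04  9.99947495e-01  1.02375910e-02  2.05502027e-04] [0.43 0.32 1.7  0.   1.13 1.98]
```

>>> send_rows(
  increments=[
    {"gripper": -1,"linear": [-0.001,-0.001,-0.035],"delta_rot": [0,0,0]},
    {"gripper": -1,"linear": [-0.001,-0.001,-0.07],"delta_rot": [0,0,0]},
    {"gripper": -1,"linear": [-0.001,-0.001,-0.105],"delta_rot": [0,0,0]},
    {"gripper": -1,"linear": [-0.001,-0.001,-0.121],"delta_rot": [0,0,0]},
    {"gripper": -1,"linear": [-0.001,-0.001,-0.121],"delta_rot": [0,0,0]},
    {"gripper": 1,"linear": [-0.001,-0.001,-0.121],"delta_rot": [0,0,0]},
    {"gripper": 1,"linear": [-0.001,-0.001,-0.121],"delta_rot": [0,0,0]},
    {"gripper": 1,"linear": [-0.001,-0.001,-0.121],"delta_rot": [0,0,0]},
  ],
  newtons=70,
)

```text
clock: 23.4
position: [0.4734, 0.2919, 0.016]
ee_rot: [-0.001, 1.0, 0.012, 0.002]
contact_force: [0.0, 0.3, -2.3]
width: 0.0528
gripper_force: 73.6
```

>>> send_rows(
  increments=[
    {"gripper": 1,"linear": [0,0,0],"delta_rot": [0,0,0]},
    {"gripper": 1,"linear": [0,0,0],"delta_rot": [0,0,0]},
    {"gripper": 1,"linear": [0,0,0.02],"delta_rot": [0,0,0]},
    {"gripper": 1,"linear": [0,0,0.06],"delta_rot": [0,0,0]},
    {"gripper": 1,"linear": [0,0,0.11],"delta_rot": [0,0,0]},
    {"gripper": 1,"linear": [0,0,0.15],"delta_rot": [0,0,0]},
    {"gripper": 1,"linear": [0,0,0.18],"delta_rot": [0,0,0]},
    {"gripper": 1,"linear": [0,0,0.18],"delta_rot": [0,0,0]},
  ],
)

```text
clock: 24.2
position: [0.4746, 0.2921, 0.1991]
ee_rot: [-0.002, 1.0, 0.011, 0.005]
contact_force: [0.6, 0.3, -3.2]
width: 0.0529
gripper_force: 74.7
```

>>> send_rows(
  increments=[
    {"gripper": 1,"linear": [0,0,0],"delta_rot": [0,0.14,0]},
    {"gripper": 1,"linear": [0,0,0],"delta_rot": [0,0.28,0]},
    {"gripper": 1,"linear": [0,0,0],"delta_rot": [0,0.4,0]},
    {"gripper": 1,"linear": [0,0,0],"delta_rot": [0,0.4,0]},
  ],
)

```text
clock: 24.6
position: [0.4743, 0.29, 0.1892]
ee_rot: [-0.001, 0.979, 0.01, -0.201]
contact_force: [-0.4, 0.1, -2.9]
width: 0.0532
gripper_force: 74.7
```

```bash
python3 -c "
from h import *
mom(4);mom(8)"
```

```text
t 24.6 tilt -23.0 Mtool [-0.018  0.372  0.023] sd [0.03  0.048 0.012] F [-0.4  -0.13 -2.38] w 0.052917516701850624 74.64800477027893 [0.47111371 0.29077618 0.19318556]
t 24.8 tilt -22.8 Mtool [ 0.002  0.373 -0.011] sd [0.018 0.024 0.04 ] F [-0.29 -0.16 -2.79] w 0.05349817767941418 74.6492600440979 [0.47174183 0.29118746 0.19503544]
```

>>> send_rows(
  increments=[
    {"gripper": 1,"linear": [0,0,0],"delta_rot": [0,-0.14,0]},
    {"gripper": 1,"linear": [0,0,0],"delta_rot": [0,-0.28,0]},
    {"gripper": 1,"linear": [0,0,0],"delta_rot": [0,-0.42,0]},
    {"gripper": 1,"linear": [0,0,0],"delta_rot": [0,-0.56,0]},
    {"gripper": 1,"linear": [0,0,0],"delta_rot": [0,-0.7,0]},
    {"gripper": 1,"linear": [0,0,0],"delta_rot": [0,-0.8,0]},
    {"gripper": 1,"linear": [0,0,0],"delta_rot": [0,-0.8,0]},
  ],
)

```text
clock: 25.9
position: [0.4668, 0.2895, 0.1926]
ee_rot: [0.004, 0.981, 0.013, 0.196]
contact_force: [-0.5, -0.8, -3.8]
width: 0.0528
gripper_force: 75.0
```

```bash
python3 -c "
from h import *
mom(4);mom(8)"
```

```text
t 25.9 tilt 22.9 Mtool [ 0.008 -0.344 -0.001] sd [0.042 0.027 0.032] F [ 0.36 -0.11 -2.87] w 0.05268979099624507 75.04037618637085 [0.47303611 0.2915239  0.19508922]
t 26.1 tilt 22.9 Mtool [ 0.006 -0.33  -0.007] sd [0.023 0.025 0.042] F [ 0.11 -0.08 -2.57] w 0.053001068301901766 75.04142761230469 [0.47267749 0.29089748 0.19413916]
```

>>> send_rows(
  increments=[
    {"gripper": 1,"linear": [0,0,0],"delta_rot": [0,0.1,0]},
    {"gripper": 1,"linear": [0,0,0],"delta_rot": [0,0.2,0]},
    {"gripper": 1,"linear": [0,0,0],"delta_rot": [0,0.26,0]},
    {"gripper": 1,"linear": [0,0,0],"delta_rot": [0,0.26,0]},
  ],
)

```text
clock: 26.9
position: [0.475, 0.2912, 0.1946]
ee_rot: [0.001, 0.997, 0.01, 0.071]
contact_force: [0.3, -0.1, -2.9]
width: 0.0531
gripper_force: 75.0
```

```bash
python3 -c "
from h import *
mom(10)"
```

```text
t 26.9 tilt 8.0 Mtool [ 0.013 -0.133  0.001] sd [0.027 0.028 0.029] F [-0.22 -0.19 -2.82] w 0.052878094850790654 75.02683281898499 [0.47156753 0.29110916 0.19445124]
```

With the signs worked out, the ball's share opposes the pendulum share: at tool-x down the pendulum gives +M and the ball −0.05. The middle case is purely proportional across ±1.7°, ±8° and ±23° (0.07, 0.27, 0.70), so it is quiet. The left case's 0.16 is 0.25 − 0.1, which makes it the loose one. I set the middle case down and confirm on the left.

>>> send_rows(
  increments=[
    {"gripper": 1,"linear": [0,0,-0.03],"delta_rot": [0,0.14,0]},
    {"gripper": 1,"linear": [0,0,-0.07],"delta_rot": [0,0.14,0]},
    {"gripper": 1,"linear": [0,0,-0.115],"delta_rot": [0,0.14,0]},
    {"gripper": 1,"linear": [0,0,-0.155],"delta_rot": [0,0.14,0]},
    {"gripper": 1,"linear": [0,0,-0.17],"delta_rot": [0,0.14,0]},
    {"gripper": 1,"linear": [0,0,-0.179],"delta_rot": [0,0.14,0]},
    {"gripper": 1,"linear": [0,0,-0.179],"delta_rot": [0,0.14,0]},
    {"gripper": 1,"linear": [0,0,-0.179],"delta_rot": [0,0.14,0]},
  ],
)

```text
clock: 28.2
position: [0.4732, 0.2916, 0.0162]
ee_rot: [-0.0, 1.0, 0.012, 0.001]
contact_force: [0.4, 0.7, -2.5]
width: 0.0529
gripper_force: 76.1
```

>>> send_rows(
  increments=[
    {"gripper": -1,"linear": [0,0,0],"delta_rot": [0,0,0]},
    {"gripper": -1,"linear": [0,0,0],"delta_rot": [0,0,0]},
    {"gripper": -1,"linear": [0,0,0],"delta_rot": [0,0,0]},
    {"gripper": -1,"linear": [0,0,0.03],"delta_rot": [0,0,0]},
    {"gripper": -1,"linear": [0,0,0.07],"delta_rot": [0,0,0]},
    {"gripper": -1,"linear": [0,0.02,0.11],"delta_rot": [0,0,0.07]},
    {"gripper": -1,"linear": [-0.015,0.065,0.12],"delta_rot": [0,0,0.14]},
    {"gripper": -1,"linear": [-0.026,0.116,0.12],"delta_rot": [0,0,0.21]},
  ],
)

```text
clock: 29.0
position: [0.448, 0.4063, 0.1389]
ee_rot: [-0.001, 0.993, 0.116, 0.003]
contact_force: [1.4, 0.2, -0.2]
width: 0.0853
gripper_force: 0.0
```

>>> send_rows(
  increments=[
    {"gripper": -1,"linear": [0,0,0],"delta_rot": [0,0,0]},
    {"gripper": -1,"linear": [0,0,0],"delta_rot": [0,0,0]},
  ],
)

```text
clock: 29.2
position: [0.446, 0.4057, 0.1352]
ee_rot: [0.0, 0.993, 0.117, 0.0]
contact_force: [0.3, -0.7, 0.4]
width: 0.0852
gripper_force: 0.0
```

```bash
python3 -c "
from h import *
wcases('pics/w4.png')"
```

```text
wcase 0.4701 0.1338 [0.134 0.067] 36.8 px [544.35231317 246.88967972]
wcase 0.4707 0.2944 [0.118 0.057] 1.4 px [418.0923913  212.95923913]
wcase 0.4466 0.4062 [0.118 0.053] 13.3 px [275.76235294 209.43529412]
29.2 [0.44603365 0.40570037 0.13524326] [3.04323409e-04 9.93106574e-01 1.17214494e-01 4.38698204e-05] [ 0.62  0.38  1.59 -0.    1.17  1.96]
```

>>> send_rows(
  increments=[
    {"gripper": -1,"linear": [0.001,0.001,-0.035],"delta_rot": [0,0,0]},
    {"gripper": -1,"linear": [0.001,0.001,-0.07],"delta_rot": [0,0,0]},
    {"gripper": -1,"linear": [0.001,0.001,-0.105],"delta_rot": [0,0,0]},
    {"gripper": -1,"linear": [0.001,0.001,-0.121],"delta_rot": [0,0,0]},
    {"gripper": -1,"linear": [0.001,0.001,-0.121],"delta_rot": [0,0,0]},
    {"gripper": 1,"linear": [0.001,0.001,-0.121],"delta_rot": [0,0,0]},
    {"gripper": 1,"linear": [0.001,0.001,-0.121],"delta_rot": [0,0,0]},
    {"gripper": 1,"linear": [0.001,0.001,-0.121],"delta_rot": [0,0,0]},
  ],
  newtons=70,
)

```text
clock: 30.05
position: [0.449, 0.4066, 0.0163]
ee_rot: [-0.001, 0.993, 0.116, 0.002]
contact_force: [-0.3, 0.6, -2.5]
width: 0.053
gripper_force: 74.8
```

>>> send_rows(
  increments=[
    {"gripper": 1,"linear": [0,0,0],"delta_rot": [0,0,0]},
    {"gripper": 1,"linear": [0,0,0],"delta_rot": [0,0,0]},
    {"gripper": 1,"linear": [0,0,0.02],"delta_rot": [0,0,0]},
    {"gripper": 1,"linear": [0,0,0.06],"delta_rot": [0,0,0]},
    {"gripper": 1,"linear": [0,0,0.11],"delta_rot": [0,0,0]},
    {"gripper": 1,"linear": [0,0,0.15],"delta_rot": [0,0,0]},
    {"gripper": 1,"linear": [0,0,0.18],"delta_rot": [0,0,0]},
    {"gripper": 1,"linear": [0,0,0.18],"delta_rot": [0,0,0]},
  ],
)

```text
clock: 30.85
position: [0.4497, 0.4075, 0.1995]
ee_rot: [-0.002, 0.993, 0.116, 0.004]
contact_force: [0.7, 0.8, -1.9]
width: 0.0531
gripper_force: 74.9
```

>>> send_rows(
  increments=[
    {"gripper": 1,"linear": [0,0,0],"delta_rot": [-0.033,0.136,0]},
    {"gripper": 1,"linear": [0,0,0],"delta_rot": [-0.066,0.272,0]},
    {"gripper": 1,"linear": [0,0,0],"delta_rot": [-0.094,0.389,0]},
    {"gripper": 1,"linear": [0,0,0],"delta_rot": [-0.094,0.389,0]},
    {"gripper": 1,"linear": [0,0,0],"delta_rot": [-0.094,0.389,0]},
  ],
)

```text
clock: 31.35
position: [0.4473, 0.4054, 0.1919]
ee_rot: [0.025, 0.973, 0.113, -0.199]
contact_force: [-0.3, 0.6, -2.3]
width: 0.0527
gripper_force: 75.0
```

```bash
python3 -c "
from h import *
mom(10)"
```

```text
t 31.35 tilt -22.8 Mtool [-0.01   0.298 -0.007] sd [0.043 0.023 0.042] F [ 0.13  0.28 -2.37] w 0.05283345594614486 75.02337455749512 [0.44720435 0.40597673 0.1951645 ]
```

>>> send_rows(
  increments=[
    {"gripper": 1,"linear": [0,0,0],"delta_rot": [0.033,-0.136,0]},
    {"gripper": 1,"linear": [0,0,0],"delta_rot": [0.066,-0.272,0]},
    {"gripper": 1,"linear": [0,0,0],"delta_rot": [0.099,-0.408,0]},
    {"gripper": 1,"linear": [0,0,0],"delta_rot": [0.132,-0.544,0]},
    {"gripper": 1,"linear": [0,0,0],"delta_rot": [0.165,-0.68,0]},
    {"gripper": 1,"linear": [0,0,0],"delta_rot": [0.188,-0.778,0]},
    {"gripper": 1,"linear": [0,0,0],"delta_rot": [0.188,-0.778,0]},
    {"gripper": 1,"linear": [0,0,0],"delta_rot": [0.188,-0.778,0]},
  ],
)

```text
clock: 32.65
position: [0.4469, 0.4059, 0.1945]
ee_rot: [-0.024, 0.974, 0.114, 0.196]
contact_force: [0.2, -0.4, -2.4]
width: 0.0529
gripper_force: 77.2
```

```bash
python3 -c "
from h import *
mom(10)"
```

```text
t 32.65 tilt 22.9 Mtool [-0.007 -0.282  0.018] sd [0.04  0.038 0.034] F [ 0.07 -0.11 -2.55] w 0.052794871522215375 77.22456693649292 [0.44818613 0.40592975 0.1941294 ]
```

>>> send_rows(
  increments=[
    {"gripper": 1,"linear": [0,0,0],"delta_rot": [0.033,0.12,0]},
    {"gripper": 1,"linear": [0,0,0],"delta_rot": [-0.05,0.21,0]},
    {"gripper": 1,"linear": [0,0,0],"delta_rot": [-0.07,0.29,0]},
    {"gripper": 1,"linear": [0,0,0],"delta_rot": [-0.08,0.34,0]},
    {"gripper": 1,"linear": [0,0,0],"delta_rot": [-0.085,0.35,0]},
    {"gripper": 1,"linear": [0,0,0],"delta_rot": [-0.085,0.35,0]},
  ],
)

```text
clock: 33.75
position: [0.4482, 0.4059, 0.1939]
ee_rot: [-0.002, 0.993, 0.116, 0.02]
contact_force: [0.5, 0.2, -2.1]
width: 0.0528
gripper_force: 77.3
```

```bash
python3 -c "
from h import *
mom(12)"
```

```text
t 33.75 tilt 2.3 Mtool [ 0.002  0.016 -0.014] sd [0.025 0.027 0.027] F [ 0.07  0.04 -2.56] w 0.05281199283279018 77.27753520011902 [0.44746701 0.40590961 0.19449025]
```

The left case swings 0.58 over ±23° and 0.16 over ±8°, a step of about 0.08–0.1. Near level its moment has the opposite sign to the pendulum share, so the ball moves and this is the rattler. Level it and carry it over the reader.

>>> send_rows(
  increments=[
    {"gripper": 1,"linear": [0.01,-0.008,0],"delta_rot": [-0.009,0.039,0]},
    {"gripper": 1,"linear": [0.03,-0.025,0],"delta_rot": [-0.009,0.039,0]},
    {"gripper": 1,"linear": [0.055,-0.047,0],"delta_rot": [-0.009,0.039,0]},
    {"gripper": 1,"linear": [0.085,-0.073,-0.01],"delta_rot": [-0.009,0.039,0]},
    {"gripper": 1,"linear": [0.115,-0.099,-0.025],"delta_rot": [-0.009,0.039,0]},
    {"gripper": 1,"linear": [0.145,-0.124,-0.04],"delta_rot": [-0.009,0.039,0]},
    {"gripper": 1,"linear": [0.17,-0.145,-0.055],"delta_rot": [-0.009,0.039,0]},
    {"gripper": 1,"linear": [0.182,-0.156,-0.062],"delta_rot": [-0.009,0.039,0]},
  ],
)

```text
clock: 35.15
position: [0.6313, 0.2474, 0.1304]
ee_rot: [0.001, 0.993, 0.115, -0.001]
contact_force: [-0.3, 0.4, -1.9]
width: 0.0532
gripper_force: 77.2
```

>>> send_rows(
  increments=[
    {"gripper": 1,"linear": [0.004,-0.003,-0.004],"delta_rot": [0,0,0]},
    {"gripper": 1,"linear": [0.004,-0.003,-0.004],"delta_rot": [0,0,0]},
    {"gripper": 1,"linear": [0.004,-0.003,-0.004],"delta_rot": [0,0,0]},
    {"gripper": 1,"linear": [0.004,-0.003,-0.004],"delta_rot": [0,0,0]},
    {"gripper": 1,"linear": [0.004,-0.003,-0.004],"delta_rot": [0,0,0]},
  ],
)

```text
clock: 35.65
position: [0.633, 0.2481, 0.1293]
ee_rot: [-0.0, 0.993, 0.117, 0.001]
contact_force: [-0.8, 0.3, -2.1]
width: 0.0531
gripper_force: 77.2
```

Run:
```python
from h import *
mom(6); s=get_state();print(s["ee_rot"],np.abs(s["qd"]).max(),s["position"])
im=optics.get_image("scene");a=im["pixels"][130:320,130:350]
im=optics.get_image("top");b=im["pixels"][130:290,140:325]
cv2.imwrite("pics/end.png",np.hstack([cv2.resize(a,(400,345)),cv2.resize(b,(400,345))]))
```

```text
t 35.65 tilt 0.0 Mtool [0.015 0.02  0.023] sd [0.014 0.014 0.011] F [-0.45  0.2  -2.52] w 0.05313614562868314 77.20956444740295 [0.63346689 0.24720834 0.12862421]
[3.23905268e-06 9.93212119e-01 1.16317155e-01 7.14207515e-05] 0.005660696479296415 [0.63349902 0.24710802 0.12847101]
```

View pics/end.png

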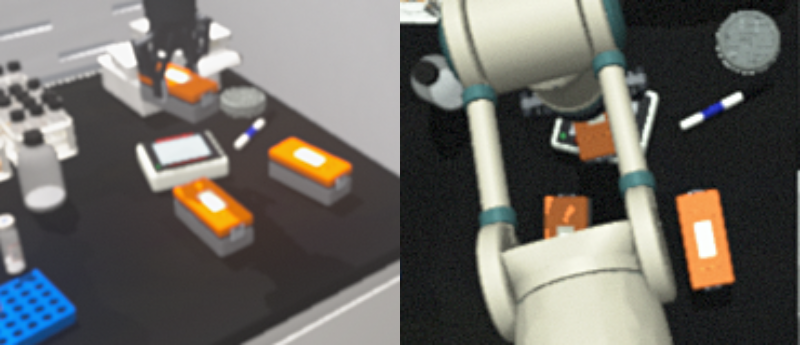

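The final view shows the case held level above the reader at about (190,90) in the left half. The quiet cases, bottle, vial and pen are undisturbed, and the arm is at rest.

```bash
python3 -c "
from h import *
print(sign_off())"
```

```text
the job is handed in; nothing more can be done
None
```

I handed the job in with the rattling case, the left one of the three, held level and still about 8 cm above the reader window. The middle case tested quiet and is back flat where it stood. I stopped there, so the right case was never lifted.

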